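# Count along the parts rack and push a perch block into its third gap

### The arm

A 6-joint arm with a two-finger parallel gripper is mounted at the origin on a cart in front of the work surface, level with it; the furniture and walls round the work are solid. World frame = base frame: x ahead of the robot, y to its left, z up, the work surface at z = 0. Lengths are in m, angles in rad, forces in N, time in s.
With the tool pointing down it reaches from about 0.35 to 0.975 m from the base axis. Payload 4.9 kg.
Tool frame: the origin (TCP) lies on the mounting face of the last link; the fingertips stand 173 mm ahead of it and the grasp point (between the pads) lies 155 mm ahead of it; y points along the fingers, z is the direction in which the jaws open and shut, and the axes are right-handed (so a half turn about y gives the same grasp; the last joint's range is limited). The gripper opens to 85 mm and grips with 20 to 120 N. Pads are 22 mm wide; open, the fingers measure 114 mm over their backs; the gripper's body (76 mm by 85 mm) begins 54 mm behind the grasp point. The pads swing forward as they close: fully open they stand 13 mm farther back than shut.
Start: joints at [-1.246, 0.053, 1.613, -0, 1.476, -0.119], TCP at [0.268, -0.564, 0.405] pointing down, gripper open.
Joint ranges: [-3.01, 3.01], [-1.01, 2.22], [0.06, 2.58], [-1.02, 4.17], [0.09, 2.62], [-3.14, 3.14]. Speed limits (rad/s): [2.57, 2.57, 3.14, 3.14, 3.14, 3.14].

### API

Orientations are given as a rotation vector (axis times angle).
In Python, from cell import read_state, grab_frame, calibration, job_done, search_frame, mark_of gives the robot as it stands. The module is installed in compiled form; this text tells all that it offers.
- The arm moves only by the tool drive_tool, never from a script. Its argument "moves" is text: rows parted by semicolons, each of 5 numbers parted by spaces: the shift along the world's x, y, z in cm, then the turn about the world's z in degrees, then the finger opening in cm, from 0 to 8.54. In form: dx dy dz yaw grip; .... A call has 1 to 20 rows; each row shifts and turns the pose as measured when the row begins; what a row does not reach is not made up. A row lasts 1/12 s, in which the tool goes at most 41.7 mm and 7.16 degrees, less where a joint would pass 70% of its speed; a pose out of reach is approached as far as the arm can. A call is refused whole if a number of a shift passes 4.17 or a number of a turn 7.16, either way. A call with a gripper value outside its range is refused whole. The fingers move at their own pace and stop on an object; "grip_force" is the grip in N (left out, the last holds). Time passes only in rows, so rows that do not move let the fingers close. It gives the time, the measured TCP pose, the force and the opening at its end, in the units of the state.
- read_state(): the state, without advancing time (a new reading comes with each control period).
- grab_frame(name): name is "side" or "top" or "wrist"; returns the picture (480x640x3 uint8, red, green, blue); there is no depth.
- calibration(name): a dict with "fx", "fy", "cx", "cy" (pixels), "distortion" ([k1, k2, p1, p2, k3] as OpenCV has them; the pictures are not rectified), "pose" (4x4, takes a point from camera to world coordinates); the wrist camera has in their place "mount" (4x4, takes a point from camera to tool coordinates, whose origin is the TCP and whose axes are the tool frame's). Camera axes: x right, y down, z forward; pixel columns grow to the right and rows downward; lengths in m; the calibration is good to about 2 mm. A picture is of the moment at which its call begins: read the wrist's pose just before it. calibration takes no time and is no camera call.
- job_done(): hands the job in, once; it reports no verdict.
Trained networks look in the newest picture that a camera, given by its name, has taken for a name from the list of things; names that differ only in an ending like _2 or _b are one class to them, and where a whole thing is asked for, a point or a joint stands for the part that bears it (a point fixed in the world has none). Each returns a list of dicts, best first, with "p" (0 to 1); they miss things now and then, are a little off and sometimes report something else, mostly with a low value. They report only what shows in the picture. A call takes as long as a camera call. They do not tell look-alikes from the thing itself.
- search_frame(camera, name): "centre" ([x, y, z] in m, in the coordinates of the camera as it stood for that picture, good to about 4 mm: the middle of the surface that is visible of it).
- mark_of(camera, name): "centre" ([x, y, z] in m, in the coordinates of the camera as it stood for that picture, good to about 4 mm: a listed point, or the origin of a listed thing).
The state is a dict: "time": time; "qpos": joint angles; "qd": joint speeds; "tau": joint torques, N m; "tool_pos": TCP position; "ee_rot": TCP orientation; "wrist_force": force on the tool from outside, world axes, zero at the start; "torque": the same for the moment, N m; "width": opening from 0.0 (shut) to 1.0 (fully open).
Only numpy, scipy, OpenCV 4.12 (cv2) and the standard library are available. Lean on these libraries where they do the work, as an engineer would, in place of code of your own. Each camera call takes 0.05 s, during which the arm holds its last target.

### The job

With a fingertip, and without gripping anything, run along the top rail of the wooden parts rack from the end with the tall post, touching the rail behind the first, the second and then the third gap, and do not touch the rail behind the fourth. Then push the perch block that lies on the rack's front sill along the sill and into that third gap, fully home against the back stop. Only push the block, never lift it, and leave the discs in the rack and the things round it where they are.

Things in the scene. Friction and masses are not known exactly. Their poses are not given: they have to be found in the camera images.
- rack: Fixed wooden parts rack, 186 mm deep (its x) by 240 mm long (its y); origin at the centre of its underside on the bench; x points to its back, away from the robot, y left along the rack, z up. Front to back: lip, open sill, four gaps between five upright dividers, back stop with a smooth level rail on top. Back stop's face at x = 75 mm; rail from x = 75 to 93 mm, dark inlays between its four lengths.
- sill_mid (a point): Centre of the floor of the rack's front sill, 6 mm above the bench. The sill runs the rack's whole length (240 mm), open at both ends, 86 mm deep from the lip (6 mm thick, its top 11 mm above the bench, at rack x = -93 to -87 mm) to the round noses of the dividers at rack x = -1 mm.
- gap_1 (a point): Centre of the floor of the gap named 1 from the left (+y) end, whichever end the tall post is at: rack x = 37, y = 87 mm, 6 mm above the bench. Gap 50 mm wide, 76 mm deep along the rack's x, open to the sill and above, between dividers 8 mm thick whose tops are 36 mm above the bench.
- gap_2 (a point): Centre of the floor of the gap named 2 from the left (+y) end, whichever end the tall post is at: rack x = 37, y = 29 mm, 6 mm above the bench. Gap 50 mm wide, 76 mm deep along the rack's x, open to the sill and above, between dividers 8 mm thick whose tops are 36 mm above the bench.
- gap_3 (a point): Centre of the floor of the gap named 3 from the left (+y) end, whichever end the tall post is at: rack x = 37, y = -29 mm, 6 mm above the bench. Gap 50 mm wide, 76 mm deep along the rack's x, open to the sill and above, between dividers 8 mm thick whose tops are 36 mm above the bench.
- gap_4 (a point): Centre of the floor of the gap named 4 from the left (+y) end, whichever end the tall post is at: rack x = 37, y = -87 mm, 6 mm above the bench. Gap 50 mm wide, 76 mm deep along the rack's x, open to the sill and above, between dividers 8 mm thick whose tops are 36 mm above the bench.
- rail_1: Fixed: the plain light-wood length of the rack's top rail right behind gap_1, named so from the left (+y) end whichever end the tall post is at. 50 mm long along the rack's y, 18 mm wide, its flat top 48 mm above the bench; origin under its centre, at rack x = 84, y = 87, z = 42 mm; axes as the rack's.
- rail_2: Fixed: the plain light-wood length of the rack's top rail right behind gap_2, named so from the left (+y) end whichever end the tall post is at. 50 mm long along the rack's y, 18 mm wide, its flat top 48 mm above the bench; origin under its centre, at rack x = 84, y = 29, z = 42 mm; axes as the rack's.
- rail_3: Fixed: the plain light-wood length of the rack's top rail right behind gap_3, named so from the left (+y) end whichever end the tall post is at. 50 mm long along the rack's y, 18 mm wide, its flat top 48 mm above the bench; origin under its centre, at rack x = 84, y = -29, z = 42 mm; axes as the rack's.
- rail_4: Fixed: the plain light-wood length of the rack's top rail right behind gap_4, named so from the left (+y) end whichever end the tall post is at. 50 mm long along the rack's y, 18 mm wide, its flat top 48 mm above the bench; origin under its centre, at rack x = 84, y = -87, z = 42 mm; axes as the rack's.
- tall_post_top (a point): Centre of the top of the tall post: a fixed turned wooden post, 98 mm tall and at most 28 mm in diameter, standing just beyond one end of the top rail (142 mm from the rack's middle along its y, at rack x = 84 mm). It may be at either end; gaps are counted from this end.
- short_post_top (a point): Centre of the top of the short post: a fixed wooden stub 30 mm tall and at most 28 mm in diameter, just beyond the other end of the top rail.
- perch_block: Loose brown wooden perch block, 40 x 80 x 22 mm (its x, y, z), about 50 g; origin at the centre of its underside. It lies on the sill (underside 6 mm above the bench), its 80 mm length along the rack's x, between lip and divider noses, anywhere along the sill, and slides freely. Fully home in a gap its centre is at rack x = 35 mm and it stands out 4 mm from the divider noses.
- plug_a: Loose wooden disc, 46 mm in diameter, 20 mm thick, lying in the gap at the rack's left (+y) end. A bystander; leave it where it is. Origin at the centre of its underside.
- plug_b: Loose wooden disc, 46 mm in diameter, 20 mm thick, lying in the gap at the rack's right (-y) end. A bystander; leave it where it is. Origin at the centre of its underside.
- mug: White enamel mug, 82 mm across, 74 mm tall, right of the rack. A bystander; leave it where it is. Origin at the centre of its underside.
- nail_tin: Round open tin, 76 mm in diameter, 87 mm tall, left of the rack. A bystander; leave it where it is. Origin at the centre of its underside.
- sanding_block: Cork sanding block, 62 x 110 x 38 mm, left of the rack. A bystander; leave it where it is. Origin at the centre of its underside.
Not all that is in view belongs to the job. Leave any green or red look-alike of the part that bears tall_post_top alone.

How it is judged:
On the way, in this order (a step that is already met when the one before it is completed fails the run):
1. a finger touches the rail behind the first gap from the tall post (((y of tall_post_top in the frame of rack above 0 m and contact force between the fingers and rail_1 above 0.3 N) or (not (y of tall_post_top in the frame of rack above 0 m) and contact force between the fingers and rail_4 above 0.3 N))), for 0.05 s.
2. a finger touches the rail behind the second gap from the tall post (((y of tall_post_top in the frame of rack above 0 m and contact force between the fingers and rail_2 above 0.3 N) or (not (y of tall_post_top in the frame of rack above 0 m) and contact force between the fingers and rail_3 above 0.3 N))), for 0.05 s.
3. a finger touches the rail behind the third gap from the tall post (((y of tall_post_top in the frame of rack above 0 m and contact force between the fingers and rail_3 above 0.3 N) or (not (y of tall_post_top in the frame of rack above 0 m) and contact force between the fingers and rail_2 above 0.3 N))), for 0.05 s.
4. the perch block is fully home in the third gap from the tall post (((y of tall_post_top in the frame of rack above 0 m and y of perch_block in the frame of rack between -0.038 and -0.02 m) or (not (y of tall_post_top in the frame of rack above 0 m) and y of perch_block in the frame of rack between 0.02 and 0.038 m)) and x of perch_block in the frame of rack above 0.031 m and z of perch_block in the frame of rack below 0.01 m and angle between the y axis of perch_block and the x axis of rack, either way round below 0.2 rad and angle between perch_block's own z axis and vertical below 0.1 rad), for 0.2 s.
At the end, for the whole second after the job is handed in: The perch block lies flat and at rest in the third gap from the tall post, within 9 mm of the gap's middle line, its end within 4 mm of the back stop; discs, mug, tin and sanding block within 20 mm of where they stood (all of step 4 and linear speed of perch_block below 0.01 m/s and distance of each of plug_a, plug_b, mug, nail_tin, sanding_block from where it was at the start of the episode below 0.02 m); the robot touches nothing.
It fails at once if a finger touches the rail behind the fourth gap from the tall post ((y of tall_post_top in the frame of rack above 0 m and contact force between the fingers and rail_4 above 0.3 N) or (not (y of tall_post_top in the frame of rack above 0 m) and contact force between the fingers and rail_1 above 0.3 N)).
It fails at once if the perch block is lifted more than 12 mm off the rack's floor (z of perch_block in the frame of rack above 0.018 m).
It fails at once if a disc, the mug, the tin or the sanding block is moved more than 20 mm (distance of any of plug_a, plug_b, mug, nail_tin, sanding_block from where it was at the start of the episode above 0.02 m).
It also fails if it takes over 58 s, if anything falls off the work surface, if the arm or the gripper's body presses on something with over 40 N, if the wrist force passes 120 N, or if a joint passes its speed limit or range.

## Working session

There is one attempt and no reset: what is moved stays moved. The work goes in short steps, Python scripts to look and compute and a tool call to move; the robot and the scene stay as the last step left them, time stands still between calls to the robot, and variables do not carry over. Pictures are saved under pics/ and viewed, and the job is handed in when it is done.

Besides the shell and the picture viewer there is one more tool, called after "Request:" as name(argument=value, ...) on one line, values as JSON. drive_tool: Moves the arm, as the interface text tells. Its arguments: {"type":"object","properties":{"moves":{"type":"string"},"grip_force":{"type":"number"}},"required":["moves"]}

```bash
mkdir -p pics
cat > h.py <<'E'
import numpy as np, cv2
from cell import *
from scipy.spatial.transform import Rotation as R
def cam2w(n,st=None):
    c=calibration(n)
    if 'pose' in c: return np.array(c['pose'])
    st=st or read_state(); T=np.eye(4);T[:3,:3]=R.from_rotvec(st['ee_rot']).as_matrix();T[:3,3]=st['tool_pos']
    return T@np.array(c['mount'])
def save(n,f):
    im=grab_frame(n); cv2.imwrite(f,im[:,:,::-1]); return im
def tw(T,p): return (T@np.r_[p,1])[:3]
def ray(n,T,u,v,z):
    c=calibration(n);K=np.array([[c['fx'],0,c['cx']],[0,c['fy'],c['cy']],[0,0,1]])
    q=cv2.undistortPoints(np.array([[[u,v]]],float),K,np.array(c['distortion']))[0,0]
    d=T[:3,:3]@np.r_[q,1]; return T[:3,3]+d*(z-T[2,3])/d[2]
def proj(n,T,P):
    c=calibration(n);K=np.array([[c['fx'],0,c['cx']],[0,c['fy'],c['cy']],[0,0,1]])
    W=np.linalg.inv(T);rv=cv2.Rodrigues(W[:3,:3])[0]
    return cv2.projectPoints(np.array(P,float).reshape(-1,3),rv,W[:3,3],K,np.array(c['distortion']))[0][:,0]
E
python3 - <<'E'
from h import *
s=read_state();print(s)
for n in ['top','side']:
    T=cam2w(n);save(n,f'pics/{n}0.png')
    print(n,T[:3,3].round(3),T[:3,2].round(2))
    for k in ['rack','sill_mid','gap_1','gap_2','gap_3','gap_4','rail_1','rail_4','tall_post_top','short_post_top','perch_block','plug_a','mug','nail_tin','sanding_block']:
        print(k,[(round(d['p'],2),tw(T,d['centre']).round(3).tolist()) for d in mark_of(n,k)[:5]])
print(read_state()['time'])
E
```

```text
{'time': 0.0, 'qpos': array([-1.24602019e+00,  5.33545693e-02,  1.61433175e+00,  2.43471761e-05,
        1.47598775e+00, -1.18977864e-01]), 'qd': array([-0.00038921, -0.0013417 , -0.00082673,  0.00272842,  0.00144959,
        0.0022313 ]), 'tau': array([ 1.49879397e-03, -3.93676400e+01, -3.70176458e+01, -5.89862043e-05,
        7.04114093e-03,  5.03794851e-06]), 'tool_pos': array([ 0.26825918, -0.56419462,  0.40344151]), 'ee_rot': array([-0.44586308,  1.97767957, -1.9734815 ]), 'wrist_force': array([ 0.2840979 , -0.05648434, -0.39421899]), 'torque': array([0.01858182, 0.01580802, 0.03912305]), 'width': 1.0000899892809185}
top [ 0.396 -0.034  1.167] [ 0.16  0.01 -0.99]
rack [(0.95, [0.557, -0.058, 0.001]), (0.16, [0.643, -0.035, 0.043])]
sill_mid [(0.61, [0.511, -0.059, 0.006])]
gap_1 [(0.94, [0.595, -0.034, 0.009]), (0.76, [0.594, 0.027, 0.002]), (0.75, [0.593, -0.088, 0.006]), (0.55, [0.595, -0.144, 0.007])]
gap_2 [(0.94, [0.595, -0.034, 0.009]), (0.76, [0.594, 0.027, 0.002]), (0.75, [0.593, -0.088, 0.006]), (0.55, [0.595, -0.144, 0.007])]
gap_3 [(0.94, [0.595, -0.034, 0.009]), (0.7
[... 1594 characters left out ...]
0.005]), (0.64, [0.622, 0.345, -0.003])]
rail_1 [(0.59, [0.635, -0.146, 0.039]), (0.56, [0.637, -0.088, 0.041]), (0.37, [0.468, 0.339, 0.002])]
rail_4 [(0.59, [0.635, -0.146, 0.039]), (0.56, [0.637, -0.088, 0.041]), (0.37, [0.468, 0.339, 0.002])]
tall_post_top [(0.76, [0.647, 0.172, 0.099]), (0.6, [0.637, 0.086, 0.096]), (0.6, [0.548, 0.114, 0.097])]
short_post_top [(0.58, [0.636, -0.203, 0.025])]
perch_block [(0.6, [0.507, -0.127, -0.001]), (0.17, [0.587, -0.145, 0.006])]
plug_a [(0.6, [0.6, -0.146, 0.003])]
mug [(0.8, [0.597, -0.39, -0.002]), (0.49, [0.508, -0.059, 0.006])]
nail_tin [(0.83, [0.62, 0.344, -0.002])]
sanding_block [(0.93, [0.469, 0.339, 0.0]), (0.37, [0.638, 0.086, 0.1])]
1.6
```

View pics/top0.png

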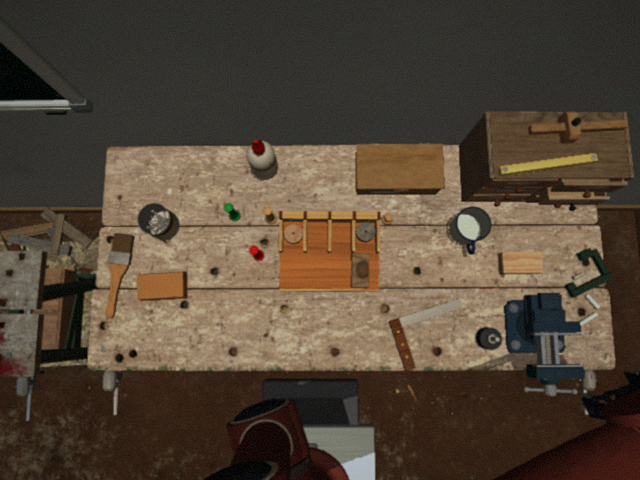

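Run:
```python
import cv2
im=cv2.imread('pics/top0.png')[150:400,200:500]
cv2.imwrite('pics/topc.png',cv2.resize(im,(720,600),interpolation=3))
```

```text
(no output)
```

View pics/side0.png

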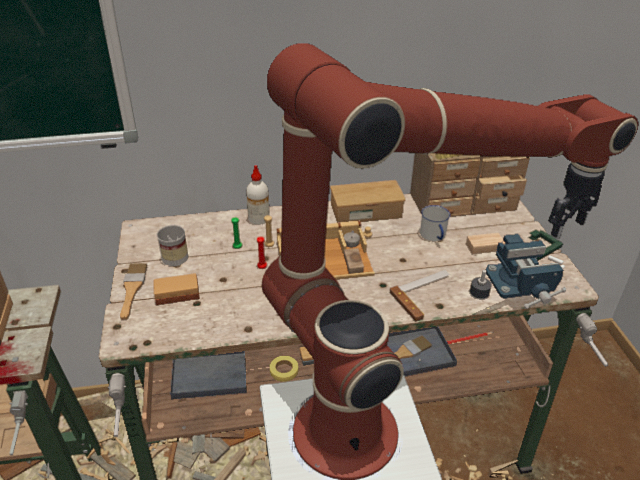

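View pics/topc.png

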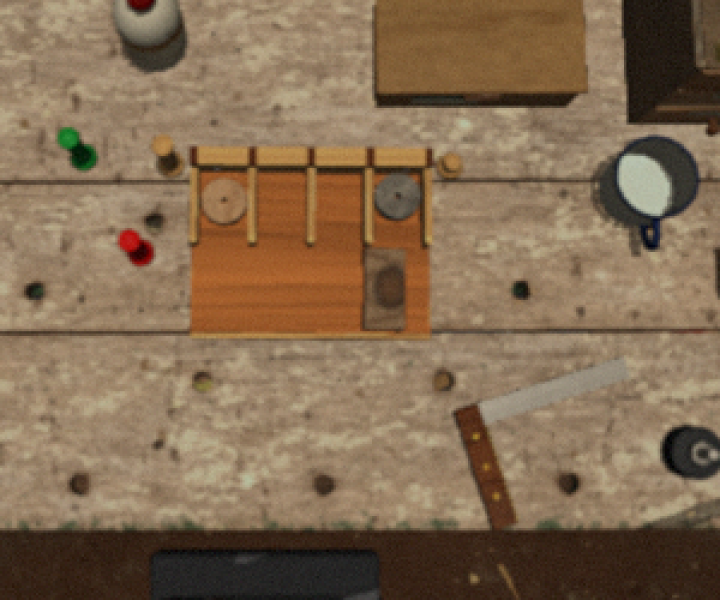

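Run:
```python
from h import *
# fit rack pose in top view from feature guesses, and draw overlay
T=cam2w('top')
im=cv2.imread('pics/top0.png')
x0,y0,th=.556,-.059,np.radians(1.0)
def w(x,y,z): return [x0+np.cos(th)*x-np.sin(th)*y,y0+np.sin(th)*x+np.cos(th)*y,z]
big=cv2.resize(im[180:320,240:420],None,fx=4,fy=4,interpolation=3)
def d(a,col):
    p=(proj('top',T,a)-[240,180]+.5)*4; cv2.polylines(big,[np.int32(p)],False,col,1)
for y in [87,29,-29,-87]:
    d([w(.075,(y-25)/1e3,.048),w(.075,(y+25)/1e3,.048),w(.093,(y+25)/1e3,.048),w(.093,(y-25)/1e3,.048),w(.075,(y-25)/1e3,.048)],(0,255,0))
d([w(-.093,.12,.011),w(-.093,-.12,.011),w(-.087,-.12,.011),w(-.087,.12,.011)],(255,255,0))
for y in [.116,.058,0,-.058,-.116]: d([w(-.001,y,.036),w(.075,y,.036)],(255,0,0))
cv2.imwrite('pics/ov.png',big)
```

```text
(no output)
```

View pics/ov.png

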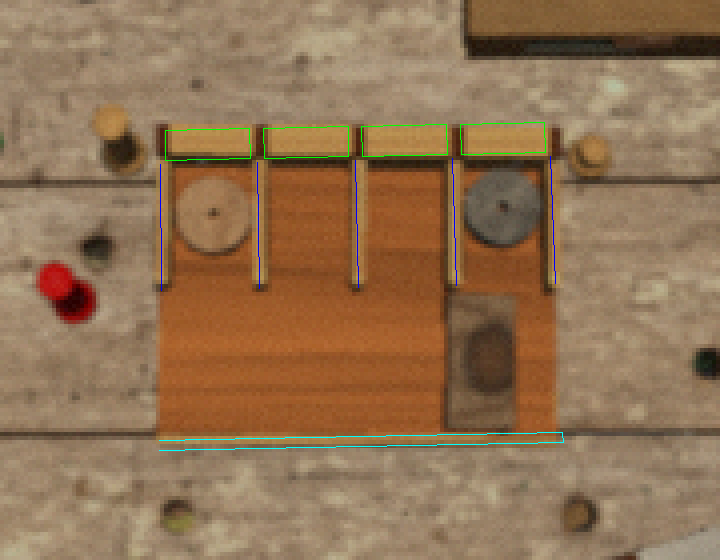

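```bash
cat >> h.py <<'E'
def ov(n,f,x0,y0,thd,out,crop,k,T=None,block=None):
    T=cam2w(n) if T is None else T
    im=cv2.imread(f);th=np.radians(thd)
    def w(x,y,z): return [x0+np.cos(th)*x-np.sin(th)*y,y0+np.sin(th)*x+np.cos(th)*y,z]
    a,b,c,e=crop
    big=cv2.resize(im[b:e,a:c],None,fx=k,fy=k,interpolation=3)
    def d(p,col):
        p=(proj(n,T,p)-[a,b]+.5)*k; cv2.polylines(big,[np.int32(p)],False,col,1)
    for y in [87,29,-29,-87]:
        d([w(.075,(y-25)/1e3,.048),w(.075,(y+25)/1e3,.048),w(.093,(y+25)/1e3,.048),w(.093,(y-25)/1e3,.048),w(.075,(y-25)/1e3,.048)],(0,255,0))
    d([w(-.093,.12,.011),w(-.093,-.12,.011),w(-.087,-.12,.011),w(-.087,.12,.011)],(255,255,0))
    for y in [.116,.058,0,-.058,-.116]: d([w(-.001,y,.036),w(.075,y,.036)],(255,0,0))
    if block:
        x,y,t=block; t=np.radians(t);
        d([[x+np.cos(t)*i-np.sin(t)*j,y+np.sin(t)*i+np.cos(t)*j,.028] for i,j in [(.04,.02),(.04,-.02),(-.04,-.02),(-.04,.02),(.04,.02)]],(255,0,255))
    cv2.imwrite(out,big)
E
python3 - <<'E'
from h import *
ov('top','pics/top0.png',.5555,-.060,-.3,'pics/ov2.png',(240,180,420,320),4,block=(.510,-.132,-0.3))
E
```

```text
(no output)
```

View pics/ov2.png

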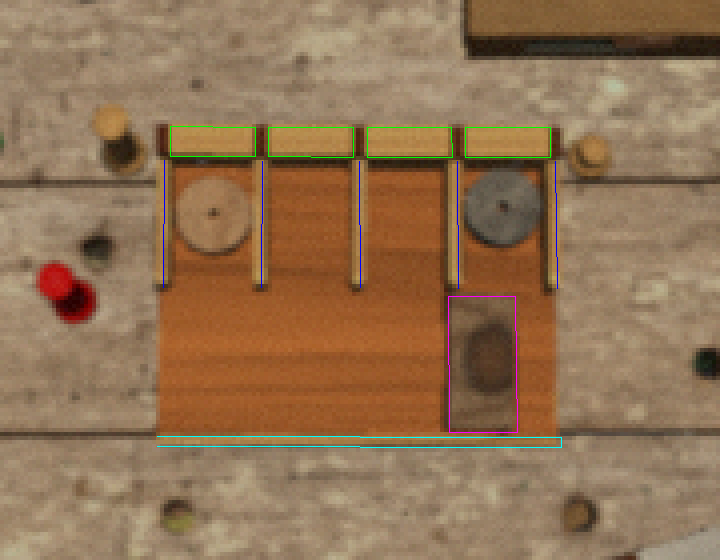

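Run:
```python
from h import *
s=read_state();M=R.from_rotvec(s['ee_rot']).as_matrix();print(M.round(3),s['tool_pos'])
print('z axis yaw',np.degrees(np.arctan2(M[1,2],M[0,2])))
```

```text
[[-0.903 -0.     0.429]
 [-0.429  0.    -0.903]
 [-0.    -1.    -0.   ]] [ 0.26836407 -0.56443815  0.40470219]
z axis yaw -64.57097583994252
```

Request:
drive_tool(moves="2.1 3.4 0.5 3.8 0;2.1 3.4 0.5 3.8 0;2.1 3.4 0.5 3.8 0;2.1 3.4 0.5 3.8 0;2.1 3.4 0 3.8 0;2.1 3.4 0 3.8 0;2.1 3.4 0 3.8 0;2.1 3.4 0 3.8 0;2.1 3.4 0 3.8 0;2.1 3.4 0 3.8 0;2.1 3.4 0 3.8 0;2.1 3.4 0 3.8 0;2.1 3.4 0 3.8 0;2.1 3.4 0 3.8 0;2.1 3.4 0 3.8 0;2.1 3.4 0 3.8 0")

```text
time: 2.93
tool_pos: [0.6076, -0.0006, 0.4281]
ee_rot: [-1.191, 1.221, -1.237]
wrist_force: [1.4, -0.6, -1.2]
width: 0.001
```

```bash
cat > st.py <<'E'
from h import *
s=read_state();M=R.from_rotvec(s['ee_rot']).as_matrix();print(round(s['time'],2),'tcp',s['tool_pos'].round(4),'jaw yaw',np.degrees(np.arctan2(M[1,2],M[0,2])).round(1),'F',s['wrist_force'].round(2),'w',round(s['width'],3),'q',s['qpos'].round(2), 'tilt',M[:,1].round(3))
E
python3 st.py
```

```text
2.93 tcp [ 6.076e-01 -6.000e-04  4.281e-01] jaw yaw -1.6 F [ 1.43 -0.64 -1.15] w 0.001 q [-0.12 -0.    1.63 -0.    1.5  -0.09] tilt [ 0.01  -0.004 -1.   ]
```

Request:
drive_tool(moves="1.6 1.4 -2 1 0;1.6 1.4 -3 1 0;0 0 -3 0 0;0 0 -3 0 0;0 0 0 0 0;0 0 0 0 0")

```text
time: 3.43
tool_pos: [0.6442, 0.039, 0.3184]
ee_rot: [-1.207, 1.176, -1.202]
wrist_force: [0.0, -0.2, 0.5]
width: -0.0
```

```bash
python3 st.py
python3 - <<'E'
from h import *
T=cam2w('wrist');save('wrist','pics/w1.png')
ov('wrist','pics/w1.png',.5555,-.060,-.2,'pics/ov3.png',(0,0,640,480),1,T=T)
for k in ['rail_1','gap_1','tall_post_top']:
    print(k,[(round(d['p'],2),tw(T,d['centre']).round(4).tolist()) for d in mark_of('wrist',k)[:5]])
E
```

```text
3.43 tcp [0.6442 0.039  0.3184] jaw yaw 1.4 F [ 0.05 -0.21  0.46] w -0.0 q [-0.05  0.16  1.64  0.    1.32 -0.08] tilt [ 0.02  -0.001 -1.   ]
rail_1 [(0.89, [0.6385, 0.0317, 0.0405])]
gap_1 [(0.83, [0.5894, -0.0263, 0.0022])]
tall_post_top [(0.87, [0.5526, 0.1124, 0.0969]), (0.82, [0.6409, 0.0835, 0.0972])]
```

View pics/ov3.png

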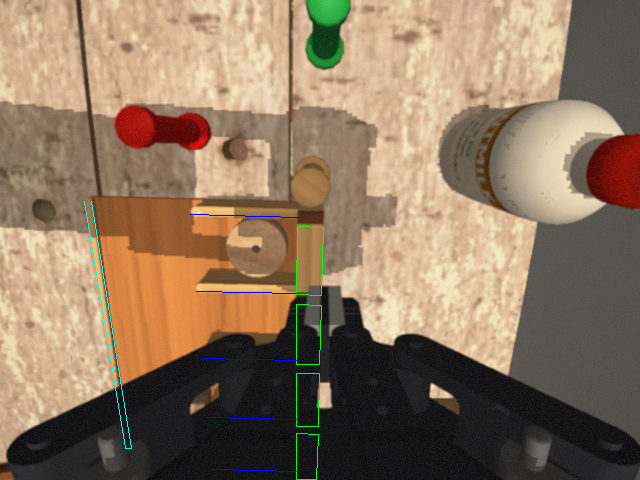

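Request:
drive_tool(moves="-0.8 -1.2 -2 -1 0;0 0 -3 0 0;0 0 -2.5 0 0;0 0 0 0 0;0 0 0 0 0")

```text
time: 4.05
tool_pos: [0.6404, 0.0238, 0.2598]
ee_rot: [-1.177, 1.169, -1.233]
wrist_force: [1.6, 0.4, 0.8]
width: -0.001
```

```bash
python3 st.py
```

```text
4.05 tcp [0.6404 0.0238 0.2598] jaw yaw 0.1 F [1.64 0.39 0.77] w -0.001 q [-0.08  0.2   1.7  -0.    1.19 -0.08] tilt [ 0.05  -0.004 -0.999]
```

Request:
drive_tool(moves="-0.5 0 -0.5 0 0;-0.5 0.3 -0.5 0 0;0 0 -0.5 0 0;0 0 -0.5 0 0;0 0 0 0 0;0 0 0 0 0")

```text
time: 4.55
tool_pos: [0.6321, 0.0269, 0.2479]
ee_rot: [-1.167, 1.158, -1.241]
wrist_force: [-0.3, -0.2, 0.5]
width: -0.003
```

```bash
python3 st.py
```

```text
4.55 tcp [0.6321 0.0269 0.2479] jaw yaw 0.1 F [-0.32 -0.22  0.53] w -0.003 q [-0.08  0.2   1.73 -0.    1.15 -0.08] tilt [ 0.063 -0.005 -0.998]
```

Request:
drive_tool(moves="-0.3 0 -0.7 0 0;-0.3 0 -0.7 0 0;0 0 -0.7 0 0;0 0 0 0 0;0 0 0 0 0")

```text
time: 4.97
tool_pos: [0.6255, 0.027, 0.2247]
ee_rot: [-1.167, 1.158, -1.24]
wrist_force: [1.5, -0.3, 0.1]
width: -0.0
```

```bash
python3 st.py
```

```text
4.97 tcp [0.6255 0.027  0.2247] jaw yaw 0.2 F [ 1.49 -0.3   0.12] w -0.0 q [-0.08  0.21  1.76 -0.    1.11 -0.08] tilt [ 0.063 -0.005 -0.998]
```

Request:
drive_tool(moves="0.4 0 -0.2 0 0;0 0 -0.15 0 0;0 0 -0.1 0 0;0 0 -0.1 0 0")

```text
time: 5.3
tool_pos: [0.6307, 0.027, 0.2214]
ee_rot: [-1.168, 1.159, -1.24]
wrist_force: [-2.7, 0.6, 5.3]
width: -0.003
```

```bash
python3 st.py
```

```text
5.3 tcp [0.6307 0.027  0.2214] jaw yaw 0.2 F [-2.7   0.59  5.27] w -0.003 q [-0.08  0.23  1.74 -0.    1.11 -0.08] tilt [ 0.062 -0.005 -0.998]
```

Request:
drive_tool(moves="-0.1 0 -0.1 0 0;0 0 -0.1 0 0")

```text
time: 5.47
tool_pos: [0.6306, 0.027, 0.2213]
ee_rot: [-1.167, 1.158, -1.24]
wrist_force: [-6.2, -0.2, 7.3]
width: 0.005
```

```bash
python3 st.py
```

```text
5.47 tcp [0.6306 0.027  0.2213] jaw yaw 0.2 F [-6.17 -0.19  7.29] w 0.005 q [-0.08  0.23  1.74 -0.    1.11 -0.08] tilt [ 0.064 -0.005 -0.998]
```

Request:
drive_tool(moves="0 -0.8 -0.05 0 0;0 -0.8 -0.05 0 0;0 -0.8 -0.05 0 0;0 -0.8 -0.05 0 0;0 -0.8 -0.05 0 0;0 -0.8 -0.05 0 0;0 -0.8 -0.08 0 0;0 -0.3 -0.08 0 0")

```text
time: 6.13
tool_pos: [0.6333, -0.0356, 0.2212]
ee_rot: [-1.155, 1.154, -1.241]
wrist_force: [-1.6, 3.6, 7.6]
width: 0.001
```

```bash
python3 st.py
```

```text
6.13 tcp [ 0.6333 -0.0356  0.2212] jaw yaw 0.1 F [-1.59  3.65  7.59] w 0.001 q [-0.18  0.23  1.74  0.02  1.1  -0.18] tilt [ 0.074  0.001 -0.997]
```

Request:
drive_tool(moves="-0.2 0 -0.05 0 0;-0.2 -0.8 -0.05 0 0;-0.2 -0.8 -0.05 0 0;-0.1 -0.8 -0.05 0 0;-0.1 -0.8 -0.05 0 0;0 -0.8 -0.05 0 0;0 -0.4 -0.08 0 0")

```text
time: 6.72
tool_pos: [0.6262, -0.0856, 0.2212]
ee_rot: [-1.146, 1.15, -1.244]
wrist_force: [-0.7, 5.7, 8.3]
width: -0.006
```

```bash
python3 st.py
```

```text
6.72 tcp [ 0.6262 -0.0856  0.2212] jaw yaw -0.0 F [-0.71  5.73  8.25] w -0.006 q [-0.26  0.23  1.75  0.03  1.09 -0.27] tilt [ 0.082  0.004 -0.997]
```

Request:
drive_tool(moves="0 0 -0.08 0 0;0 0 1 0 0;0 0 1.5 0 0;0 0 1.5 0 0;-1 0 1.5 0 0;-2 -1 0.5 0 3;-2 -1 0 0 3;-2 -1 0 0 3;-2 -2 0 0 3;-2 -2 0 0 3;-1 -2 0 0 3;0 0 0 0 3;0 0 0 0 3")

```text
time: 7.8
tool_pos: [0.4916, -0.1892, 0.2755]
ee_rot: [-1.173, 1.164, -1.242]
wrist_force: [-0.1, 0.3, -0.1]
width: 0.351
```

```bash
python3 st.py
```

```text
7.8 tcp [ 0.4916 -0.1892  0.2755] jaw yaw -0.0 F [-0.07  0.34 -0.13] w 0.351 q [-0.51 -0.08  1.97  0.02  1.2  -0.52] tilt [ 0.056 -0.009 -0.998]
```

Run:
```python
from h import *
T=cam2w('wrist');save('wrist','pics/w2.png')
ov('wrist','pics/w2.png',.5555,-.060,-.2,'pics/ov4.png',(0,0,640,480),1,T=T,block=(.511,-.131,0))
for k in ['perch_block','gap_1','sill_mid']:
    print(k,[(round(d['p'],2),tw(T,d['centre']).round(4).tolist()) for d in mark_of('wrist',k)[:5]])
```

```text
perch_block [(0.78, [0.5093, -0.1325, 0.0091]), (0.29, [0.5081, -0.0567, 0.0046])]
gap_1 [(0.94, [0.5887, -0.086, 0.0076])]
sill_mid [(0.97, [0.508, -0.0544, 0.0038])]
```

View pics/ov4.png

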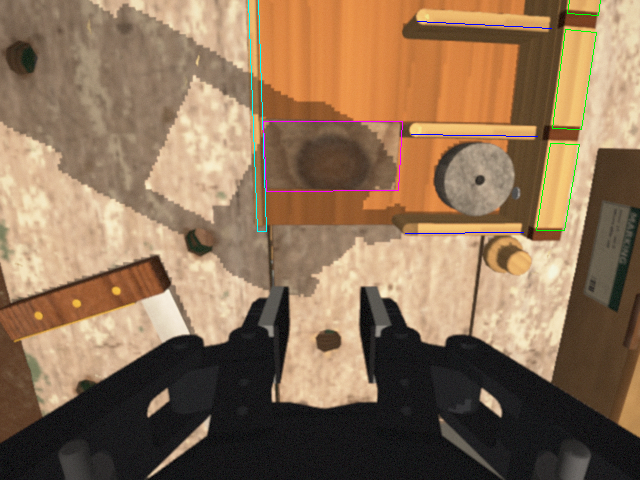

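Request:
drive_tool(moves="0.3 0 -1 0 3;0.3 0 -1 0 3;0 0 -1 0 3;0 0 -1 0 3;0 0 -1 0 3;0 0 -1 0 3;0 0 0 0 3;0 0 0 0 3")

```text
time: 8.67
tool_pos: [0.5004, -0.1845, 0.2067]
ee_rot: [-1.178, 1.161, -1.233]
wrist_force: [0.3, 0.2, 0.3]
width: 0.349
```

```bash
python3 st.py
```

```text
8.67 tcp [ 0.5004 -0.1845  0.2067] jaw yaw 0.5 F [0.33 0.16 0.25] w 0.349 q [-0.5   0.04  1.99  0.02  1.07 -0.52] tilt [ 0.053 -0.006 -0.999]
```

Request:
drive_tool(moves="0.1 0 -0.7 0 3;0 0 -0.7 0 3;0 0 -0.6 0 3;0 0 0 0 3;0 0.5 0 0 3;0 0.5 0 0 3;0 0.5 0 0 3;0 0 0 0 3")

```text
time: 9.33
tool_pos: [0.5019, -0.1686, 0.1857]
ee_rot: [-1.177, 1.16, -1.235]
wrist_force: [0.4, 0.0, -0.4]
width: 0.351
```

```bash
python3 st.py;python3 - <<'E'
from h import *
T=cam2w('wrist');save('wrist','pics/w3.png')
E
```

```text
9.33 tcp [ 0.5019 -0.1686  0.1857] jaw yaw 0.4 F [ 0.36  0.   -0.43] w 0.351 q [-0.47  0.06  2.    0.02  1.03 -0.49] tilt [ 0.055 -0.007 -0.998]
```

View pics/w3.png

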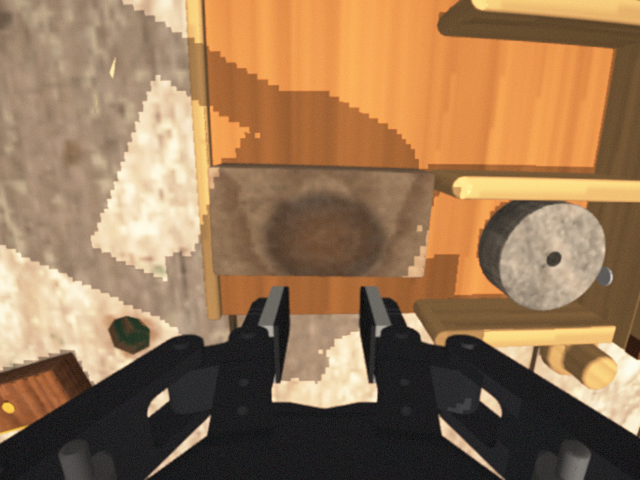

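Request:
drive_tool(moves="0 0.5 0 0 3;0 0.5 0 0 3;0 0.5 0 0 3;0 0.5 0 0 3;0 0.5 0 0 3;0 0.5 0 0 3;0 0.5 0 0 3;0 0 0 0 3")

```text
time: 10.05
tool_pos: [0.5024, -0.13, 0.187]
ee_rot: [-1.176, 1.157, -1.237]
wrist_force: [-0.0, -1.2, -0.4]
width: 0.35
```

```bash
python3 st.py;python3 - <<'E'
from h import *
T=cam2w('wrist');save('wrist','pics/w4.png')
for k in ['perch_block']:
    print(k,[(round(d['p'],2),tw(T,d['centre']).round(4).tolist()) for d in mark_of('wrist',k)[:5]])
E
```

```text
10.05 tcp [ 0.5024 -0.13    0.187 ] jaw yaw 0.4 F [-0.02 -1.24 -0.44] w 0.35 q [-0.4   0.03  2.03  0.02  1.02 -0.42] tilt [ 0.058 -0.008 -0.998]
perch_block [(0.83, [0.5105, -0.1021, 0.0067])]
```

View pics/w4.png

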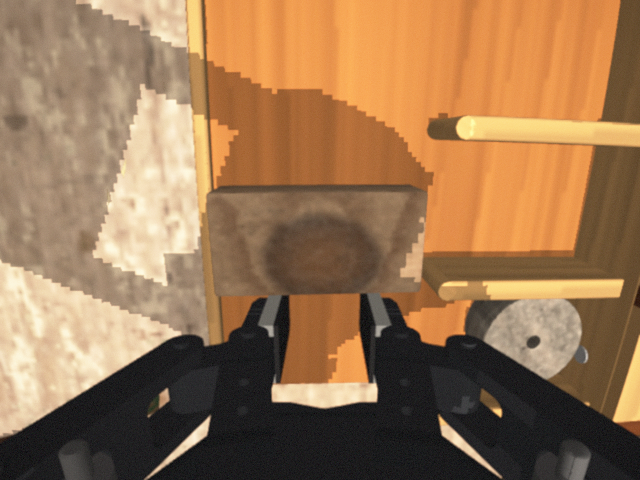

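Request:
drive_tool(moves="0 0.4 0 0 3;0 0.4 0 0 3;0 0.3 0 0 3;0 0 0 0 3")

```text
time: 10.48
tool_pos: [0.5025, -0.1192, 0.1872]
ee_rot: [-1.176, 1.157, -1.238]
wrist_force: [-0.5, 0.2, 0.4]
width: 0.35
```

```bash
python3 st.py;python3 - <<'E'
from h import *
T=cam2w('wrist');save('wrist','pics/w5.png')
for k in ['perch_block','gap_3']:
    print(k,[(round(d['p'],2),tw(T,d['centre']).round(4).tolist()) for d in mark_of('wrist',k)[:5]])
E
```

```text
10.48 tcp [ 0.5025 -0.1192  0.1872] jaw yaw 0.4 F [-0.55  0.22  0.42] w 0.35 q [-0.38  0.03  2.03  0.02  1.02 -0.39] tilt [ 0.058 -0.009 -0.998]
perch_block [(0.75, [0.5097, -0.0926, 0.0096]), (0.27, [0.6061, -0.1419, 0.0093])]
gap_3 [(0.87, [0.5911, -0.0292, 0.0048]), (0.83, [0.5906, -0.0885, 0.0063])]
```

View pics/w5.png

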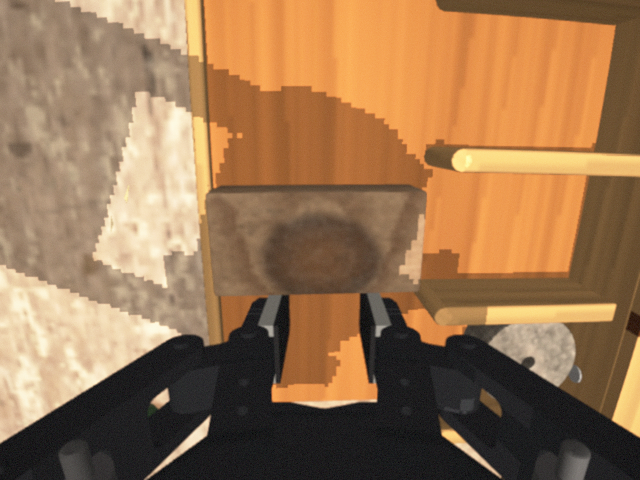

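Run:
```python
from h import *
T=cam2w('wrist')
for p,z in [((415,293),.028),((424,193),.028),((215,293),.028),((208,193),.028),((463,160),.036),((443,313),.036),((600,162),.036),((600,313),.036)]: print(p,ray('wrist',T,*p,z).round(4))
```

```text
(415, 293) [ 0.5478 -0.1097  0.028 ]
(424, 193) [ 0.5481 -0.0704  0.028 ]
(215, 293) [ 0.4705 -0.1082  0.028 ]
(208, 193) [ 0.471  -0.0702  0.028 ]
(463, 160) [ 0.5579 -0.0581  0.036 ]
(443, 313) [ 0.5566 -0.1145  0.036 ]
(600, 162) [ 0.6085 -0.0579  0.036 ]
(600, 313) [ 0.6223 -0.1169  0.036 ]
```

Request:
drive_tool(moves="0 0.25 0 0 3;0 0.1 0 0 3;0 0 0 0 3")

```text
time: 10.88
tool_pos: [0.5026, -0.1162, 0.1873]
ee_rot: [-1.176, 1.157, -1.239]
wrist_force: [0.6, -0.4, -0.1]
width: 0.353
```

```bash
python3 st.py
```

```text
10.88 tcp [ 0.5026 -0.1162  0.1873] jaw yaw 0.3 F [ 0.55 -0.43 -0.13] w 0.353 q [-0.37  0.03  2.03  0.01  1.02 -0.39] tilt [ 0.058 -0.01  -0.998]
```

Request:
drive_tool(moves="0 -1 0 0 3;0 -1 0 0 3;0 -1 0 0 3;0 0 1.5 0 3;0 0 1.5 0 3;0 0 1.5 0 3;-0.5 0 1 -7 0.5;-0.7 0.6 0 -7 0.5;-0.7 0.6 0 -7 0.5;-0.7 0.6 0 -7 0.5;-0.7 0.6 0 -7 0.5;-0.7 0.6 0 -7 0.5;-0.7 0.6 0 -7 0.5;-0.7 0.6 0 -7 0.5;-0.7 0.6 0 -7 0.5;-0.7 0.6 0 -7 0.5;0 0 0 -7 0.5;0 0 0 -7 0.5")

```text
time: 12.38
tool_pos: [0.4311, -0.1096, 0.2469]
ee_rot: [-0.085, 2.118, -2.257]
wrist_force: [0.1, -1.1, -0.5]
width: 0.06
```

```bash
python3 st.py
```

```text
12.38 tcp [ 0.4311 -0.1096  0.2469] jaw yaw -85.9 F [ 0.15 -1.09 -0.46] w 0.06 q [-0.4  -0.24  2.16 -0.06  1.2   1.12] tilt [-0.005 -0.063 -0.998]
```

Request:
drive_tool(moves="0 1 -0.5 -3 0.5;0 1.2 -0.5 0 0.5;0 1.2 -0.5 0 0.5;0 0 0 0 0.5")

```text
time: 12.72
tool_pos: [0.4314, -0.079, 0.2327]
ee_rot: [0.013, -2.148, 2.291]
wrist_force: [-0.1, 0.8, -0.3]
width: 0.058
```

```bash
python3 st.py;python3 - <<'E'
from h import *
T=cam2w('wrist');save('wrist','pics/w6.png')
for k in ['perch_block','gap_3']:
    print(k,[(round(d['p'],2),tw(T,d['centre']).round(4).tolist()) for d in mark_of('wrist',k)[:5]])
E
```

```text
12.72 tcp [ 0.4314 -0.079   0.2327] jaw yaw -89.7 F [-0.08  0.79 -0.27] w 0.058 q [-0.34 -0.24  2.18 -0.07  1.18  1.26] tilt [-0.007 -0.064 -0.998]
perch_block [(0.69, [0.5111, -0.0877, 0.0115])]
gap_3 []
```

View pics/w6.png

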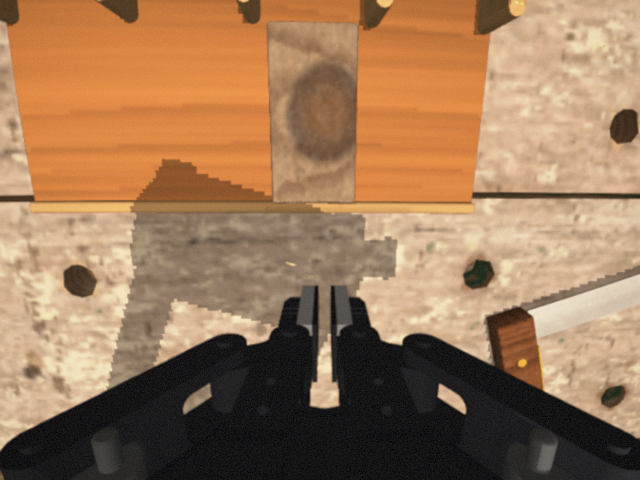

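Request:
drive_tool(moves="0 0.3 -1 0 0.5;0 0 -1 0 0.5;0 0 -1 0 0.5;0 0 -0.8 0 0.5;0 0 0 0 0.5;0 0 0 0 0.5")

```text
time: 13.37
tool_pos: [0.4322, -0.0793, 0.1924]
ee_rot: [0.006, -2.145, 2.293]
wrist_force: [0.0, 0.3, -1.1]
width: 0.065
```

```bash
python3 st.py
```

```text
13.37 tcp [ 0.4322 -0.0793  0.1924] jaw yaw -89.9 F [ 0.    0.29 -1.11] w 0.065 q [-0.34 -0.16  2.2  -0.07  1.09  1.27] tilt [-0.004 -0.066 -0.998]
```

Request:
drive_tool(moves="0 0.4 -0.2 0 0.5;0 0 0 0 0.5;0.7 0 0 0 0.5;0.7 0 0 0 0.5;0.7 0 0 0 0.5;0.7 0 0 0 0.5;0.7 0 0 0 0.5;0.7 0 0 0 0.5;0 0 0 0 0.5")

```text
time: 14.12
tool_pos: [0.4799, -0.0749, 0.1915]
ee_rot: [-0.004, 2.145, -2.294]
wrist_force: [0.3, -0.0, -0.4]
width: 0.06
```

```bash
python3 st.py;python3 - <<'E'
from h import *
T=cam2w('wrist');save('wrist','pics/w7.png')
for k in ['perch_block','gap_3']:
    print(k,[(round(d['p'],2),tw(T,d['centre']).round(4).tolist()) for d in mark_of('wrist',k)[:5]])
E
```

```text
14.12 tcp [ 0.4799 -0.0749  0.1915] jaw yaw -89.9 F [ 0.28 -0.04 -0.45] w 0.06 q [-0.29 -0.04  2.09 -0.07  1.07  1.31] tilt [-0.001 -0.067 -0.998]
perch_block [(0.59, [0.5297, -0.0905, 0.0102])]
gap_3 [(0.94, [0.5913, -0.0869, 0.0033]), (0.63, [0.5903, -0.0281, 0.0025]), (0.61, [0.5563, -0.0583, 0.0037])]
```

View pics/w7.png

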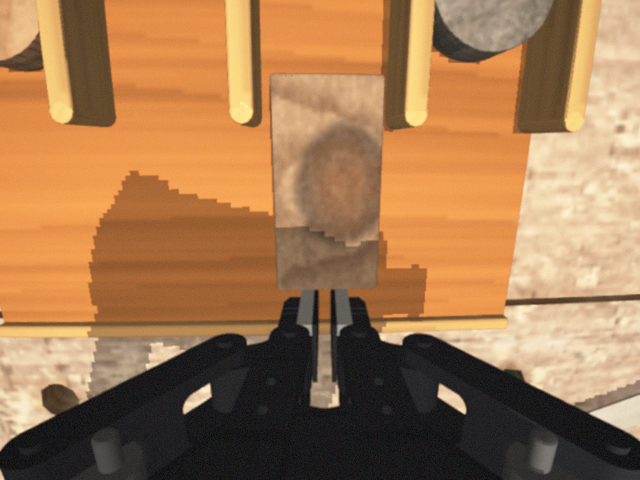

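Request:
drive_tool(moves="0.7 0 0 0 0.5;0.7 0 0 0 0.5;0.7 0 0 0 0.5;0.7 0 0 0 0.5;0.7 0 0 0 0.5;0.7 0 0 0 0.5;0.7 0 0 0 0.5;0 0 0 0 0.5")

```text
time: 14.93
tool_pos: [0.5318, -0.0747, 0.1904]
ee_rot: [0.006, -2.145, 2.293]
wrist_force: [0.1, -0.1, -0.3]
width: 0.059
```

```bash
python3 st.py;python3 - <<'E'
from h import *
T=cam2w('wrist');save('wrist','pics/w8.png')
for k in ['perch_block','gap_3']:
    print(k,[(round(d['p'],2),tw(T,d['centre']).round(4).tolist()) for d in mark_of('wrist',k)[:5]])
E
```

```text
14.93 tcp [ 0.5318 -0.0747  0.1904] jaw yaw -89.9 F [ 0.13 -0.15 -0.32] w 0.059 q [-0.27  0.08  1.97 -0.07  1.08  1.34] tilt [-0.004 -0.067 -0.998]
perch_block [(0.95, [0.5841, -0.0874, 0.0096])]
gap_3 [(0.72, [0.5909, -0.029, 0.001]), (0.36, [0.6368, -0.1455, 0.0418])]
```

View pics/w8.png

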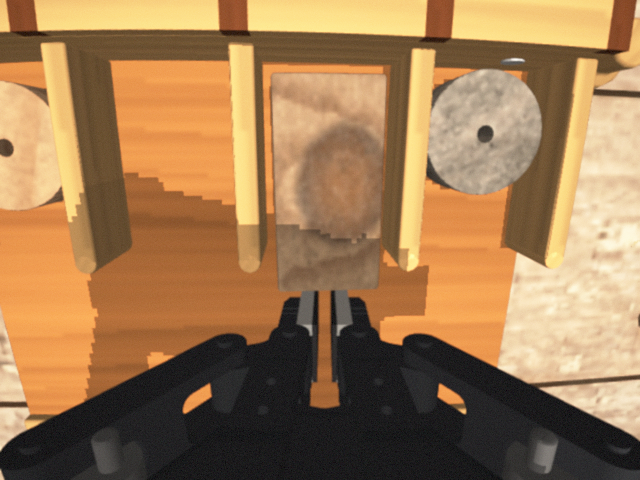

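Request:
drive_tool(moves="0.4 0 0 0 0.5;0.3 0 0 0 0.5;0.2 0 0 0 0.5;0.2 0 0 0 0.5;0.2 0 0 0 0.5")

```text
time: 15.5
tool_pos: [0.5412, -0.0743, 0.189]
ee_rot: [0.022, -2.139, 2.284]
wrist_force: [-8.7, -0.6, 6.3]
width: 0.059
```

```bash
python3 st.py
```

```text
15.5 tcp [ 0.5412 -0.0743  0.189 ] jaw yaw -89.9 F [-8.73 -0.61  6.33] w 0.059 q [-0.26  0.11  1.94 -0.08  1.09  1.35] tilt [-0.019 -0.066 -0.998]
```

Request:
drive_tool(moves="-0.3 0 0 0 0.5;-1 0 0 0 0.5;-1.5 0 0 0 0.5;-1.5 0 1 0 0.5;0 0 2 0 0.5;0 0 2 0 0.5;0 0 2 0 0.5;0 0 0 0 0.5;0 0 0 0 0.5")

```text
time: 16.25
tool_pos: [0.4912, -0.0736, 0.2586]
ee_rot: [0.024, -2.14, 2.282]
wrist_force: [-0.0, 0.6, -1.3]
width: 0.062
```

```bash
python3 st.py;python3 - <<'E'
from h import *
T=cam2w('wrist');save('wrist','pics/w9.png')
ov('wrist','pics/w9.png',.5555,-.059,-.2,'pics/ov9.png',(0,0,640,480),1,T=T,block=(.5905,-.087,0))
for k in ['perch_block','gap_3','plug_a']:
    print(k,[(round(d['p'],2),tw(T,d['centre']).round(4).tolist()) for d in mark_of('wrist',k)[:5]])
T=cam2w('top');save('top','pics/top9.png')
for k in ['perch_block','plug_a','mug','nail_tin','sanding_block']:
    print(k,[(round(d['p'],2),tw(T,d['centre']).round(4).tolist()) for d in mark_of('top',k)[:2]])
E
```

```text
16.25 tcp [ 0.4912 -0.0736  0.2586] jaw yaw -89.9 F [-0.04  0.55 -1.34] w 0.062 q [-0.28 -0.11  2.03 -0.07  1.23  1.31] tilt [-0.02  -0.064 -0.998]
perch_block [(0.84, [0.5882, -0.0899, 0.008])]
gap_3 [(0.91, [0.591, -0.0293, 0.0058])]
plug_a [(0.68, [0.597, 0.0327, 0.0039]), (0.55, [0.6027, -0.1435, 0.0077])]
perch_block [(0.56, [0.5899, -0.0865, 0.0042])]
plug_a [(0.7, [0.5977, -0.1471, 0.0041]), (0.52, [0.5979, 0.0246, 0.0098])]
mug [(0.57, [0.602, -0.393, -0.0043])]
nail_tin [(0.87, [0.6234, 0.3482, -0.0003])]
sanding_block [(0.69, [0.4737, 0.3387, -0.001])]
```

View pics/ov9.png

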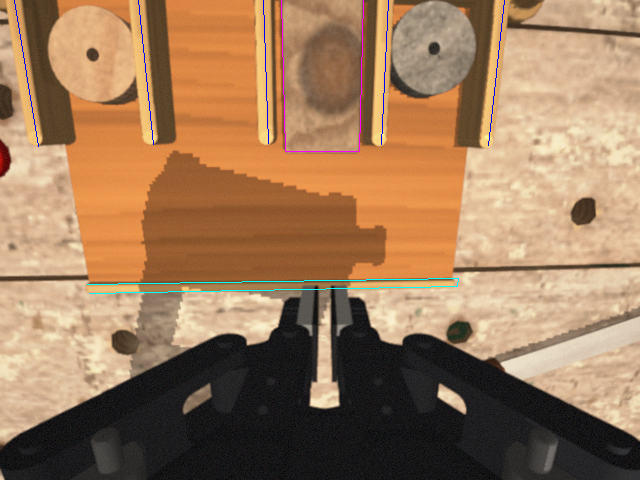

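View pics/top9.png

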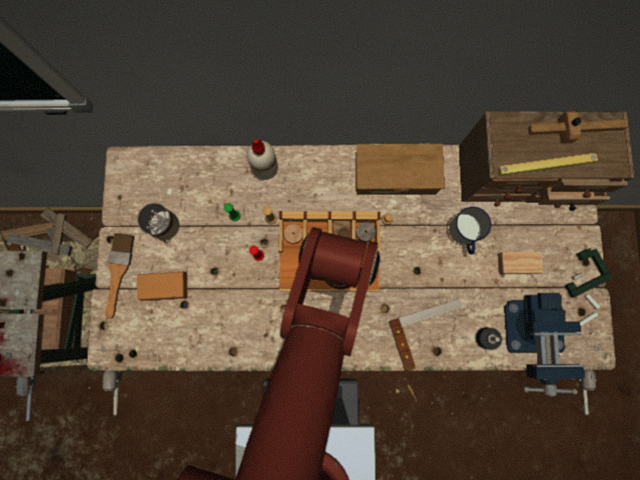

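```bash
python3 -c "
from cell import *
print(job_done())"
```

```text
the job is handed in; nothing more can be done
None
```

I ran the rail and pushed the perch block into the third gap, and the job is handed in. It reports no verdict. The arm had used about 16 s of the 58 s allowed.

**Which end:** The tall post is the plain wooden one at the rack's left (+y) end. I left its green and red look-alikes alone. Counting from that end makes gap_3 the third gap.

**Rail run:** I slid a closed fingertip along rail_1, rail_2 and rail_3 with about 5–8 N of contact. I lifted off near the middle of rail_3, so the finger never came down on rail_4.

**Block:** I pushed it sideways along the sill until it lined up with gap_3, then pushed it in until the force rose from about 0 to about 9 N at the back stop. It was never gripped or lifted.

**Last checks:**
- **Block position:** It matched the outline drawn for the home position in the wrist picture to within a pixel or two, straight and close to the gap's middle line. The networks put it at x = 0.588 to 0.590 m; fully home is about 0.5905 m.
- **Bystanders:** Mug, tin and sanding block read within about 4 mm of where they started, and the discs within about 7 mm. All of that is close to the measurement noise.
- **Robot:** The arm stood clear of everything when I handed in.
- **Disagreements:** The tool drifted to a tilt of about 4–5 degrees during the moves, and I corrected for it. The network estimates of y also scattered by about 3 mm from one another.

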